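# Set the screw feeder's dial and start it

## Task

On the screw feeder, turn the big knurled dial clockwise with a fingertip, one to three clicks, until it clicks into the stop where the white line on it points at the long bar on the panel. Then press the round start button all the way down and let it come back up. Nothing is to be picked up or held: leave the other things on the bench where they are.

Things in the scene. Friction and masses are not known exactly. Their poses are not given: they have to be found in the camera images.
- feeder: Fixed bench screw feeder: white housing, flat top 70 mm above the bench, spanning x -90 to 120, y -185 to 245 mm. Origin on the bench straight below the dial's axis; x points from the dial's axis to the index bar (away from the robot), z up. On top at y = +155 mm stands a steel bowl (outer radius 75 mm, rim 128 mm above the bench): keep a wide gripper from coming low there.
- dial_centre (a point): Centre of the dial's flat top, on its vertical axis, 97 mm above the bench. The dial is a black disc 96 mm across, 24 mm high, knurled on the rim (36 ridges), too wide to grasp. A closed fingertip set down on the top 33 mm from the axis with 5 to 15 N and moved round an arc carries it along by friction.
- dial_line (a point): The outer end of the painted white line on the dial's top face, 44 mm from the axis; it turns with the dial.
- index_mark (a point): The middle of the long white index bar (20 x 7 mm) painted on the panel, 64 mm from the dial's axis towards the feeder's +x. The other 11 stops have short thin ticks.
- dial (a joint): Dial angle in rad, growing clockwise seen from above: 0 = white line at the index bar, negative = still counterclockwise of it. Stops every 0.524 rad (30 deg); let go, it snaps to the nearest; about 0.07 N m turns it past the hump between two. It starts one, two or three stops short (near -0.52, -1.05 or -1.57). Range -2.35 to 1.3.
- start_top (a point): The centre of the top of the start button: a round white cap of 30 mm diameter in a grey housing, at x = -15, y = -118 mm on the feeder; it moves down with the button.
- start (a joint): Travel of the start button in m: 0 up, 0.006 fully down; a spring of 5 N brings it back up.
- bin: Bystander: loose yellow parts bin, open at the top, 100 x 90 x 45 mm, on the bench below the feeder's outlet; origin at the centre of its underside.
- carton: Bystander: loose cardboard carton 60 x 100 x 45 mm on the bench beside the feeder on the button's side; origin at the centre of its underside.
- driver: Bystander: loose screwdriver lying on the bench in front of the feeder; origin under its middle.
- jar: Bystander: loose jar, 48 mm across and 60 mm high, on the bench behind the feeder; origin at the centre of its underside.

How it is judged (in metres and radians):
On the way, in this order (a step that is already met when the one before it is completed fails the run):
1. the dial rests in the stop where its white line points at the index bar (within 0.1 rad) (value of joint dial between -0.1 and 0.1 rad and velocity of joint dial between -0.3 and 0.3 rad/s), for 0.3 s.
2. the start button is pressed down (at least 4.8 of its 6 mm) (value of joint start above 0.0048 m), for 0.05 s.
At the end, for the whole second after the job is handed in: The dial rests in the stop at the index bar (within 0.1 rad), the start button was pressed after that and is up again (within 1 mm), and bin, carton, screwdriver and jar are within 20 mm of where they were (value of joint dial between -0.1 and 0.1 rad and value of joint start below 0.001 m and distance of each of bin, carton, driver, jar from where it was at the start of the episode below 0.02 m); the robot touches nothing.
It fails at once if the start button is pressed (more than 3 mm) while the dial is not in the stop at the index bar (within 0.15 rad) (value of joint start above 0.003 m and (value of joint dial below -0.15 rad or value of joint dial above 0.15 rad)).
It fails at once if bin, carton, screwdriver or jar is lifted, carried or pushed away (more than 20 mm) (distance of any of bin, carton, driver, jar from where it was at the start of the episode above 0.02 m).
It also fails if it takes over 61 s, if anything falls off the work surface, if the arm or the gripper's body presses on something with over 40 N, if the wrist force passes 120 N, or if a joint passes its speed limit or range.

## Robot

A 6-joint arm with a two-finger parallel gripper is mounted at the origin on the work surface. World frame = base frame: x ahead of the robot, y to its left, z up, the work surface at z = 0. Lengths are in mm, angles in rad, forces in N, time in s.
With the tool pointing down it reaches from about 400 to 825 mm from the base axis. Payload 7 kg.
Tool frame: the origin (TCP) lies at the very end of the fingers, on their centre line; the grasp point (between the pads) lies 19 mm behind it; z points along the fingers, y is the direction in which the jaws open and shut (so a half turn about z gives the same grasp; the last joint's range is limited). The gripper opens to 88 mm and grips with 3 to 60 N. Pads are 19 mm wide; open, the fingers measure 130 mm over their backs; the gripper's body (78 mm by 193 mm) begins 47 mm behind the grasp point.
Start: joints at [-1.022, 0.359, 0.012, 0, -1.224, -0.288], TCP at [174.025, -652.158, 226.561] pointing down, gripper open.
Joint ranges: [-3.07, 3.07], [-1.43, 2.12], [-1.02, 1.25], [-3.03, 1.67], [-3.05, -0], [-3.03, 3.03]. Speed limits (rad/s): [2.39, 2.39, 3.01, 3.14, 3.14, 3.14].

## Interface

Orientations are given as a unit quaternion [x, y, z, w].
In Python, from plant import bot gives the robot as it stands. Calls block until the motion is done:
- bot.move_ptp(position, orientation): joint-space move of the TCP to a pose.
- bot.line_to(position, velocity=150, ori=None): straight line of the TCP; ori=None keeps the orientation; velocity is the mean speed in mm/s.
- bot.move_joints(angles): joint-space move.
- bot.move_gripper(opening, force=None): finger opening in mm; force is the grip in N (None keeps the last); returns when the fingers have stopped.
- bot.pause(seconds).
- bot.solve_ik(position, orientation): joint angles nearest the present ones, or None.
- bot.read_state(): the state.
- bot.camera(name): name is "scene" or "top" or "wrist"; returns the picture (400x640x3 uint8, red, green, blue); there is no depth.
- bot.get_calibration(name): a dict with "fx", "fy", "cx", "cy" (pixels), "view" (4x4, takes a point from world to camera coordinates); the wrist camera has in their place "T_tool_cam" (4x4, takes a point from camera to tool coordinates, whose origin is the TCP and whose axes are the flange's). Camera axes: x right, y up, looking along -z (the intrinsics and any distortion apply to the point x, -y, -z); pixel columns grow to the right and rows downward; lengths in mm; the calibration is good to about 2 mm. The wrist camera is an equidistant fisheye: a pixel r from the principal point sees the ray r / f radians off the axis. A picture is of the moment at which its call begins: read the wrist's pose just before it. get_calibration takes no time and is no camera call.
A pose or a line that the arm cannot do raises bot.Unreachable and nothing moves.
- bot.close_job(): hands the job in, once; it reports no verdict.
The state is a dict: "t": time; "joint_pos": joint angles; "qvel": joint speeds; "tau": joint torques, N m; "tcp_pos": TCP position; "eef_rot": TCP orientation; "contact_force": force on the tool from outside, world axes, zero at the start; "moment": the same for the moment, N m; "width": finger opening in mm.
Only numpy, scipy, OpenCV 4.12 (cv2) and the standard library are available. Lean on these libraries where they do the work, as an engineer would, in place of code of your own. Each camera call takes 0.05 s, during which the arm holds its last target.

## Working session

There is one attempt and no reset: what is moved stays moved. The work goes in short steps, each a Python script; the robot and the scene stay as the last script left them, time stands still between calls to the robot, and variables do not carry over. Pictures are saved under pics/ and viewed, and the job is handed in when it is done.

```bash
ls; mkdir -p pics; python3 - <<'E'
from plant import bot
import cv2,json
for n in("scene","top"):
    cv2.imwrite(f"pics/{n}0.png",bot.camera(n)[:,:,::-1]); c=bot.get_calibration(n); print(n,c)
print(bot.get_calibration("wrist"))
s=bot.read_state();print(s)
E
```

```text
pics
scene {'fx': 520.2037214473654, 'fy': 520.2037214473654, 'cx': 309.3307495869692, 'cy': 196.6693783999075, 'view': array([[ 5.98514469e-01,  8.01093423e-01, -5.45499465e-03,
        -3.26131432e+02],
       [-5.59033777e-01,  4.22524321e-01,  7.13410425e-01,
         2.96448071e+02],
       [ 5.73813268e-01, -4.23936936e-01,  7.00725202e-01,
        -1.71023694e+03],
       [ 0.00000000e+00,  0.00000000e+00,  0.00000000e+00,
         1.00000000e+00]])}
top {'fx': 375.4041461095101, 'fy': 375.4041461095101, 'cx': 318.20635598966794, 'cy': 204.6260642732804, 'view': array([[ 1.37010490e-01, -9.90564693e-01,  3.11695459e-03,
        -9.56959446e+01],
       [ 9.67254571e-01,  1.34463693e-01,  2.15262886e-01,
        -6.21135670e+02],
       [-2.13650931e-01, -2.64783848e-02,  9.76551163e-01,
        -9.24756455e+02],
       [ 0.00000000e+00,  0.00000000e+00,  0.00000000e+00,
         1.00000000e+00]])}
{'fx': 309.70691628693146, 'fy': 309.70691628693146, 'cx': 317.1169598942392, 'cy': 204.87953906111608, 'T_tool_cam': array([[-3.69486437e-04,  9.62127143e-01,  2.72600853e-01,
     
[... 250 characters left out ...]
         1.00000000e+00]])}
{'t': 0.1, 'joint_pos': array([-1.02190122e+00,  3.59328042e-01,  1.11577566e-02, -2.94488240e-04,
       -1.22410024e+00, -2.88118809e-01]), 'qvel': array([-0.00261278, -0.00023837,  0.00310534,  0.00208578,  0.00160897,
        0.00132435]), 'tau': array([-6.81378115e-04, -5.84161091e+01,  2.93752795e+01,  7.01552287e+00,
        1.01431759e-02, -6.55043277e-05]), 'tcp_pos': array([ 173.90643077, -651.76504005,  225.71381068]), 'eef_rot': array([-1.29969262e-01,  9.91517740e-01,  7.29749865e-04, -1.73057095e-04]), 'contact_force': array([-0.08699444, -0.09626977, -0.6603038 ]), 'moment': array([-0.00789185, -0.02120469,  0.01510132]), 'width': 87.75813225649644}
```

View pics/top0.png

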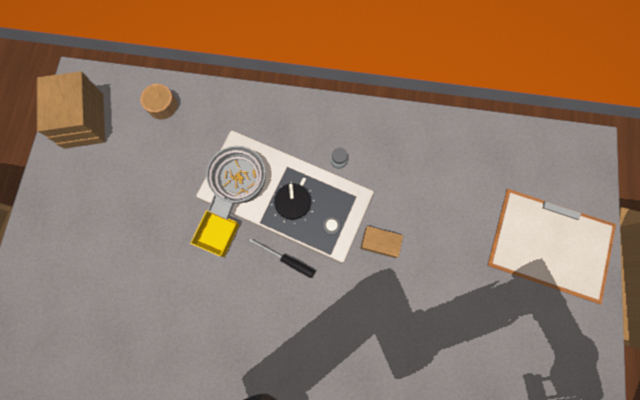

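View pics/scene0.png

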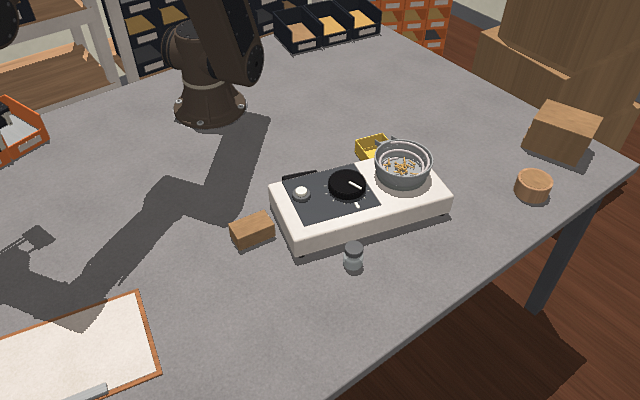

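The top view shows the dial at about (292,202), its line end near (291,186), the index bar near (303,182) and the button at (332,226). The line looks about one stop short, so I'll measure it.

```bash
cat > h.py <<'E'
import numpy as np,cv2
from scipy.spatial.transform import Rotation as R
from plant import bot
def ray(n,u,v):
    c=bot.get_calibration(n);V=c['view'];d=np.array([(u-c['cx'])/c['fx'],-(v-c['cy'])/c['fy'],-1.])
    return -V[:3,:3].T@V[:3,3],V[:3,:3].T@d
def cast(n,u,v,z):
    o,d=ray(n,u,v);return (o+d*(z-o[2])/d[2])
def wcast(s,u,v,z):
    c=bot.get_calibration('wrist');x=np.array([u-c['cx'],v-c['cy']])/c['fx'];th=np.linalg.norm(x)
    k=np.sin(th)/max(th,1e-9);d=np.array([x[0]*k,-x[1]*k,-np.cos(th)])
    T=c['T_tool_cam'];Rt=R.from_quat(s['eef_rot']).as_matrix()
    o=Rt@T[:3,3]+s['tcp_pos'];d=Rt@T[:3,:3]@d
    return o+d*(z-o[2])/d[2]
E
python3 - <<'E'
from h import *
im=cv2.imread('pics/top0.png')
cv2.imwrite('pics/top0z.png',cv2.resize(im[150:270,230:390],None,fx=5,fy=5,interpolation=cv2.INTER_NEAREST))
im=cv2.imread('pics/scene0.png')
cv2.imwrite('pics/scene0z.png',cv2.resize(im[150:250,270:400],None,fx=6,fy=6,interpolation=cv2.INTER_NEAREST))
D=cast('top',292,202,97);I=cast('top',303,182,70);B=cast('top',332,226,85)
print(D,I,B,np.degrees(np.arctan2(*(I-D)[1::-1])))
E
```

```text
[619.57820197  57.32585936  97.        ] [683.66410405  39.20981667  70.        ] [573.88709942 -52.6822249   85.        ] -15.784735120353117
```

View pics/top0z.png

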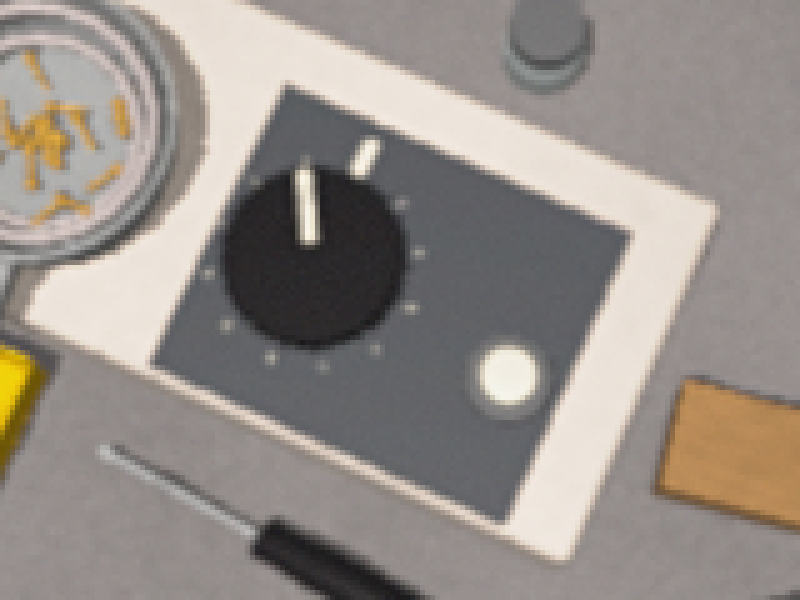

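View pics/scene0z.png

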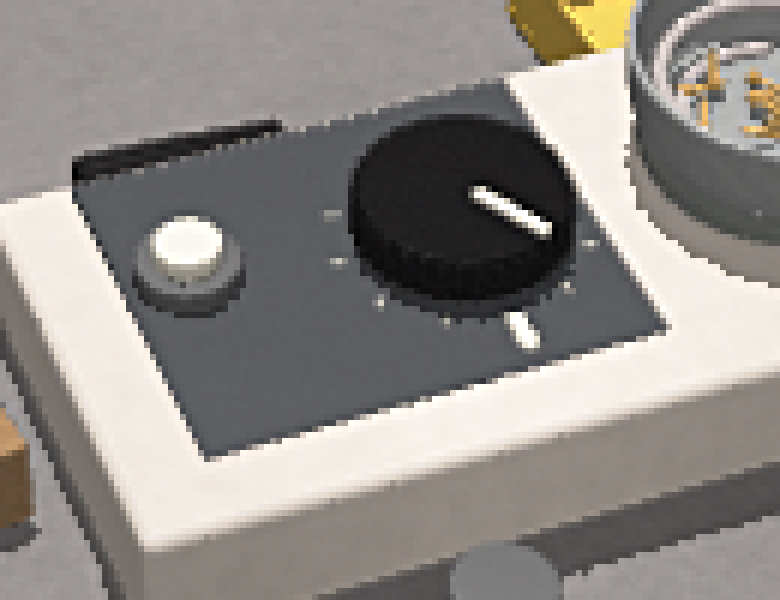

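```bash
python3 - <<'E'
from h import *
D=cast('top',230+314/5,150+257/5,97);L=cast('top',230+305/5,150+168/5,97);I=cast('top',230+367/5,150+158/5,70);B=cast('top',230+509/5,150+376/5,85)
a=lambda p:np.degrees(np.arctan2(p[1],p[0]))
print(D,L,I,B,a(L-D),a(I-D),np.linalg.norm((I-D)[:2]),np.linalg.norm((L-D)[:2]))
D2=cast('scene',270+463/6,150+197/6,97);L2=cast('scene',270+549/6,150+232/6,97);I2=cast('scene',270+523/6,150+331/6,70);B2=cast('scene',270+188/6,150+240/6,85)
print(D2,L2,I2,B2,a(L2-D2),a(I2-D2))
bot.move_gripper(0,20)
yaw=np.radians(-16)
# tool down: tool x candidate
q0=R.from_quat(bot.read_state()['eef_rot']); print(q0.as_matrix().round(2))
# tool x toward robot-side(-x feeder) or +x : try both
for s in (0,np.pi):
    q=(R.from_euler('z',yaw+s)*R.from_euler('x',np.pi)).as_quat()
    print(s,bot.solve_ik([600,20,260],q))
E
```

```text
[621.423558    55.53107061  97.        ] [667.64150539  67.33659294  97.        ] [684.90968708  38.31231588  70.        ] [575.87548452 -51.90556591  85.        ] 14.328766240184878 -15.174745763282168 65.7797392860321 47.70187646657662
[632.50376827  53.41979399  97.        ] [670.16668732  68.13753398  97.        ] [688.03481643  40.89453679  70.        ] [574.01962905 -46.15718232  85.        ] 21.344332392296636 -12.71059929215351
[[-0.97 -0.26  0.  ]
 [-0.26  0.97 -0.  ]
 [-0.   -0.   -1.  ]]
0 [ 3.58511406e-01  2.17138621e-01 -1.08318040e-01  4.44089210e-16
 -1.24533967e+00  9.33032241e-01]
3.141592653589793 [ 3.58511406e-01  2.17138621e-01 -1.08318040e-01 -4.44089210e-16
 -1.24533967e+00 -2.20856041e+00]
```

```bash
python3 - <<'E'
from h import *
q=(R.from_euler('z',np.radians(-15+0))*R.from_euler('x',np.pi)).as_quat()
bot.move_ptp([560,20,260],q)
s=bot.read_state();im=bot.camera('wrist')[:,:,::-1];print(s['tcp_pos'],s['eef_rot'],s['t'],s['contact_force'])
np.save('s1.npy',np.r_[s['tcp_pos'],s['eef_rot']])
cv2.imwrite('pics/w1.png',im)
E
```

```text
[560.03931025  19.36467215 259.88824913] [ 9.91358504e-01 -1.31180420e-01 -9.03498866e-05  6.99448723e-05] 4.2583 [0.7745643  0.91166845 0.02897097]
```

View pics/w1.png

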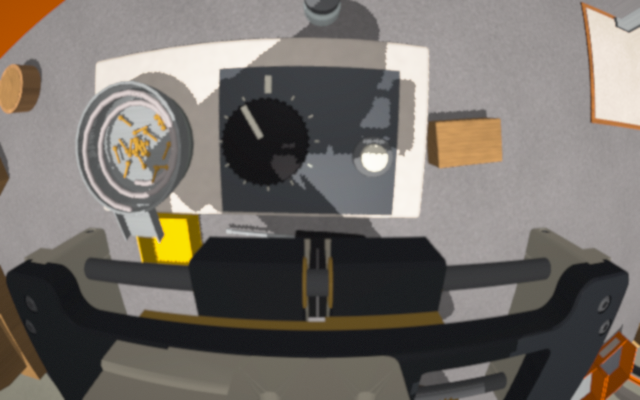

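The wrist view shows the dial at about (266,141), line end (245,108), bar (268,84) and button (375,158). I'll extract them by mask.

```bash
python3 - <<'E'
from h import *
a=np.load('s1.npy');s=dict(tcp_pos=a[:3],eef_rot=a[3:])
im=cv2.imread('pics/w1.png');hsv=cv2.cvtColor(im,cv2.COLOR_BGR2HSV);g=im.min(2)
for nm,(x0,x1,y0,y1),m in [('bar',(255,285,70,97),g>130),('line',(238,266,100,142),g>110),('btn',(350,400,135,180),g>185)]:
    mm=np.zeros(g.shape,np.uint8);mm[y0:y1,x0:x1]=m[y0:y1,x0:x1]
    n,_,st,c=cv2.connectedComponentsWithStats(mm);i=1+st[1:,4].argmax();print(nm,st[i],c[i])
    z=dict(bar=70,line=97,btn=85)[nm];print(wcast(s,*c[i],z))
    if nm=='line':
        v=cv2.fitLine(np.argwhere(_==i)[:,::-1].astype(np.float32),cv2.DIST_L2,0,.01,.01).ravel();p=wcast(s,v[2]-8*v[0],v[3]-8*v[1],97);r=wcast(s,v[2]+8*v[0],v[3]+8*v[1],97);d=p-r;print('dir',np.degrees(np.arctan2(d[1],d[0])),p,r)
mm=np.zeros(g.shape,np.uint8);b=(im.max(2)<48);mm[95:190,218:315]=b[95:190,218:315]
k=np.ones((3,3));mm=cv2.morphologyEx(mm,cv2.MORPH_OPEN,k)
n,l,st,c=cv2.connectedComponentsWithStats(mm);i=1+st[1:,4].argmax();print(st[i],c[i])
h=cv2.convexHull(np.argwhere(l==i)[:,::-1]).reshape(-1,2);P=np.array([wcast(s,*p,97) for p in h]);print(cv2.minEnclosingCircle(P[:,:2].astype(np.float32)))
v=cv2.resize(im[60:200,200:420],None,fx=3.6,fy=3.6,interpolation=cv2.INTER_CUBIC);cv2.imwrite('pics/w1z.png',v)
E
```

```text
bar [265  76   6  17  89] [267.69662921  83.82022472]
[684.00640216  43.38261867  70.        ]
line [242 106  20  32 188] [251.50531915 121.71808511]
[646.4298366   67.29910541  97.        ]
dir 13.395722717133397 [654.75858876  69.28660433  97.        ] [638.14050984  65.32893047  97.        ]
btn [362 152  26  20 414] [374.13043478 161.04347826]
[570.28065599 -47.78475543  85.        ]
[ 222   98   88   88 5148] [263.87218337 140.32342657]
((622.5072631835938, 60.68769836425781), 47.647438049316406)
```

View pics/w1z.png

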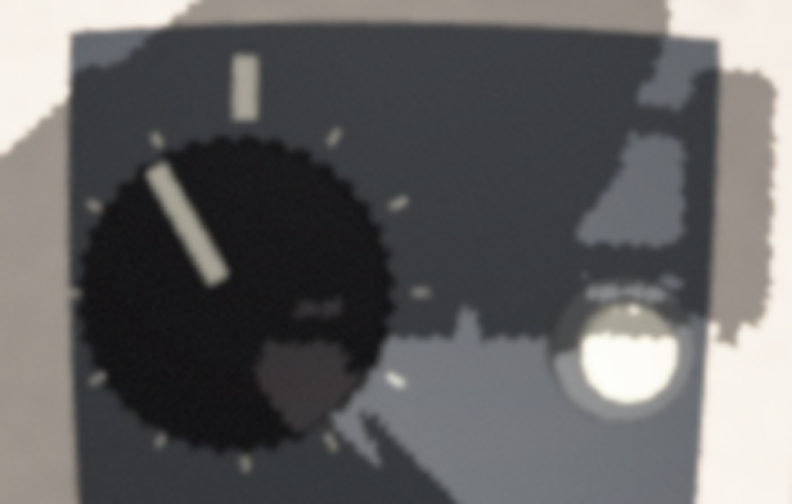

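The line is at about +14°, the bar at about −16° from the dial's axis: one stop short. The views agree within about 4 mm, so I'll take the dial axis as (622, 58.5) and press and drag on the robot's side.

```bash
cat >> h.py <<'E'
C=np.array([622.,58.5])
def pose(phi,z,r=33):
    p=np.radians(phi);q=(R.from_euler('z',p-np.pi)*R.from_euler('x',np.pi)).as_quat()
    return [C[0]+r*np.cos(p),C[1]+r*np.sin(p),z],q
def fz(f0,n=3):
    v=[]
    for _ in range(n): bot.pause(.02);v.append(bot.read_state()['contact_force'])
    return np.mean(v,0)-f0
E
python3 - <<'E'
from h import *
p,q=pose(196,125);bot.move_ptp(p,q);bot.pause(.3);f0=fz(0,6);np.save('f0.npy',f0)
p,_=pose(196,102);bot.line_to(p,60)
z=102
while z>91:
    z-=.5;p[2]=z;bot.line_to(p,15);f=fz(f0)
    if f[2]>1:print(z,f.round(1))
    if f[2]>8:break
s=bot.read_state();print(s['tcp_pos'],s['t'],z,f0,f)
np.save('z.npy',z)
E
```

```text
97.0 [-1.1  0.   3.6]
96.5 [-2.9  0.1  7.8]
96.0 [-4.1 -0.6 11.4]
[590.38624109  49.30109456  97.16115733] 9.4667 96.0 [ 0.12439612 -0.04311456  0.1235098 ] [-4.08989724 -0.55747257 11.40305483]
```

```bash
python3 - <<'E'
from h import *
f0=np.load('f0.npy');z=float(np.load('z.npy'))
for phi in np.arange(193,164.9,-3):
    p,q=pose(phi,z);bot.line_to(p,20,q);f=fz(f0,2)
    t=np.radians(phi);tang=f[0]*np.sin(t)-f[1]*np.cos(t)
    print(phi,f.round(1),'tang(cw)',round(tang,2),z)
    if f[2]>13:z-=-.25
    if f[2]<8:z-=.25
p[2]=125;bot.line_to(p,60)
p,q=pose(180,260);p=[560,20,260];q=(R.from_euler('z',np.radians(-15))*R.from_euler('x',np.pi)).as_quat()
bot.move_ptp(p,q)
s=bot.read_state();im=bot.camera('wrist')[:,:,::-1];print(s['tcp_pos'],s['t'])
np.save('s2.npy',np.r_[s['tcp_pos'],s['eef_rot']])
cv2.imwrite('pics/w2.png',im)
cv2.imwrite('pics/w2z.png',cv2.resize(im[60:200,200:420],None,fx=3.6,fy=3.6,interpolation=cv2.INTER_CUBIC))
E
```

```text
193.0 [-4.1 -1.5 11. ] tang(cw) -0.57 96.0
190.0 [-3.7 -1.  10.8] tang(cw) -0.39 96.0
187.0 [-4.4 -1.1 11. ] tang(cw) -0.58 96.0
184.0 [-4.4 -1.5 11.8] tang(cw) -1.18 96.0
181.0 [-5.2 -1.3 12.2] tang(cw) -1.22 96.0
178.0 [-6.   0.5 12.7] tang(cw) 0.31 96.0
175.0 [-6.1  0.3 12.7] tang(cw) -0.25 96.0
172.0 [-7.4  1.8 12.9] tang(cw) 0.72 96.0
169.0 [-7.3  1.8 13.1] tang(cw) 0.4 96.0
166.0 [-5.7  2.7 10.2] tang(cw) 1.21 96.25
[559.7518098   19.840457   260.35004759] 13.5583
```

View pics/w2z.png

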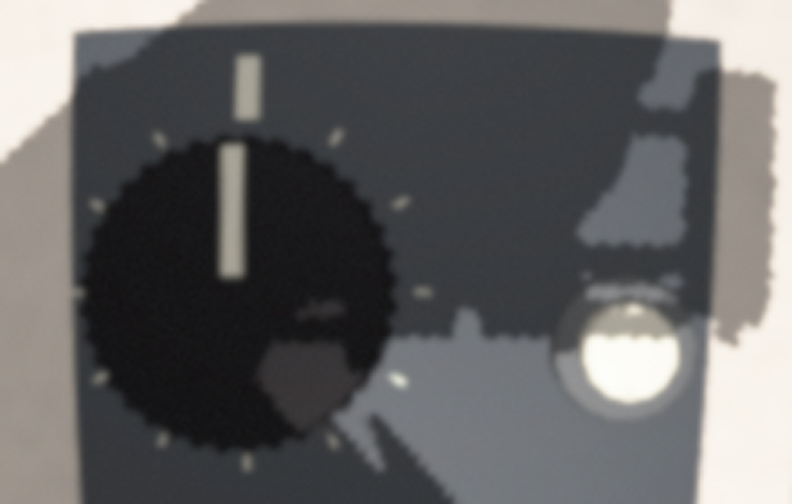

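The line is now near vertical, below the bar, and its left offset looks like parallax. I'll check it numerically against the bar direction.

```bash
python3 - <<'E'
from h import *
for k in (1,2):
    a=np.load(f's{k}.npy');s=dict(tcp_pos=a[:3],eef_rot=a[3:]);im=cv2.imread(f'pics/w{k}.png');g=im.min(2)
    for nm,(x0,x1,y0,y1),z in [('bar',(255,285,70,96),70),('line',(238,280,98,142),97)]:
        mm=np.zeros(g.shape,np.uint8);mm[y0:y1,x0:x1]=g[y0:y1,x0:x1]>105
        n,l,st,c=cv2.connectedComponentsWithStats(mm);i=1+st[1:,4].argmax()
        v=cv2.fitLine(np.argwhere(l==i)[:,::-1].astype(np.float32),cv2.DIST_L2,0,.01,.01).ravel()
        if v[1]>0:v[:2]*=-1
        P=wcast(s,v[2]+10*v[0],v[3]+10*v[1],z);Q=wcast(s,v[2]-10*v[0],v[3]-10*v[1],z);d=P-Q
        print(k,nm,wcast(s,*c[i],z).round(1),np.degrees(np.arctan2(d[1],d[0])).round(1))
    x,y=200+628/3.6,60+350/3.6; print('btn',wcast(s,x,y,85), wcast(s,x,y,80))
E
```

```text
1 bar [684.1  43.2  70. ] -16.5
1 line [646.6  67.4  97. ] 13.8
btn [574.32268804 -49.09300778  85.        ] [573.48932958 -49.84185832  80.        ]
2 bar [683.7  43.7  70. ] -17.2
2 line [646.5  54.1  97. ] -16.4
btn [574.17318967 -48.52292733  85.        ] [573.3450846 -49.2680204  80.       ]
```

The dial turned by 30.2°, and the line (−16.4°) matches the bar (−16.5 to −17.2°). Now I'll press the button.

```bash
python3 - <<'E'
from h import *
q=(R.from_euler('z',np.radians(-16.5))*R.from_euler('x',np.pi)).as_quat()
p=[574.5,-50,125];bot.move_ptp(p,q);bot.pause(.3);f0=fz(0,6)
p[2]=100;bot.line_to(p,60);z=100
while z>70:
    z-=.5;p[2]=z;bot.line_to(p,25);f=fz(f0,2)
    if f[2]>.8:print(z,bot.read_state()['tcp_pos'][2].round(2),f.round(1))
    if f[2]>22:break
bot.pause(.3);print(bot.read_state()['tcp_pos'],bot.read_state()['contact_force'])
p[2]=130;bot.line_to(p,50)
bot.move_ptp([560,20,260],q);bot.pause(.3)
s=bot.read_state();im=bot.camera('wrist')[:,:,::-1];print(s['tcp_pos'],s['t'],s['contact_force'])
np.save('s3.npy',np.r_[s['tcp_pos'],s['eef_rot']]);cv2.imwrite('pics/w3.png',im)
cv2.imwrite('pics/w3z.png',cv2.resize(im[60:200,200:420],None,fx=3.6,fy=3.6,interpolation=cv2.INTER_CUBIC))
E
```

```text
92.0 92.12 [-0.3  0.5  1.1]
91.5 91.54 [ 0.2 -0.5  1.5]
91.0 91.03 [-0.8 -0.2  1.6]
90.5 90.54 [-1.4  0.4  2.2]
90.0 90.04 [-1.3 -0.1  2.7]
89.5 89.54 [-0.8 -0.3  3.1]
89.0 89.02 [-0.7  0.2  2.7]
88.5 88.55 [-0.9  0.2  3.6]
88.0 88.03 [-0.5 -0.2  3.5]
87.5 87.52 [-0.5  0.1  3.3]
87.0 87.02 [-1.   0.1  4.4]
86.5 86.54 [-0.8  0.9  4.2]
86.0 86.27 [-1.2  0.7  6.1]
85.5 86.24 [-2.6  0.6 10.2]
85.0 86.14 [-4.7  1.1 13.2]
84.5 86.07 [-5.9  1.8 17. ]
84.0 85.99 [-7.2  2.1 20.6]
83.5 85.93 [-8.3  2.8 24.5]
[574.66011004 -50.03988139  85.90369418] [-7.58217048  2.0498651  25.47787168]
[559.72501693  19.52150054 258.91527307] 26.9083 [ 0.00575213 -0.12132759  0.07959458]
```

View pics/w3z.png

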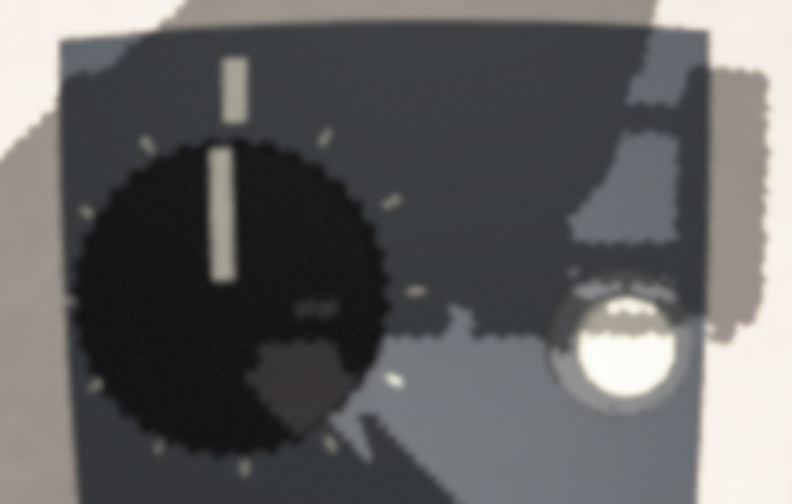

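View pics/w3.png

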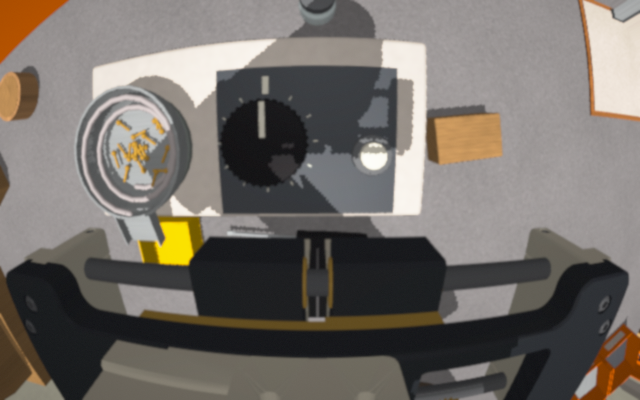

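The button travelled about 6 mm (92.2 → 86.2) to a hard stop, and the image shows its cap back up. The dial line is still on the bar, and the bystanders in view haven't moved. I'll hand in.

```bash
python3 - <<'E'
from h import *
bot.close_job()
E
```

```text
the job is handed in; nothing more can be done
```

The dial is in the stop at the index bar, the start button was pressed fully and came back up, and the job was handed in at about 27 s of the 61 s allowed.

- **Dial:** The closed fingertip, pressing at about 11–13 N, turned it one click (30°) clockwise. Measured afterwards, the white line pointed at −16.4° and the bar at −16.5 to −17.2°. The line was still on the bar in the last picture after the press.
- **Button:** It travelled about 6 mm (fingertip height 92.2 to 86.2 mm) and then met a hard stop, where the force rose to about 25 N. The last wrist picture shows the cap back up; I judged that by eye and did not measure its height.
- **Surroundings:** The bin, carton and jar look unmoved by eye in the wrist pictures. The gripper hides most of the screwdriver there, but the arm never came near it. At hand-in the arm was clear of everything and the contact force was about zero.

The camera views disagreed by up to about 5 mm on single points, and by about 10 mm for the dial centre picked by hand in the scene view. I used the top and wrist views for the positions, and both contacts landed as planned.

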